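Seat the backup disk in the desk dock

TASK

Take the backup disk cartridge (the taller, narrower slab with grooved edges) out of the wooden stand and ease it down into the slot of the disk dock, past the sprung side ball, until it clicks and sits fully home; never force it, neither on the rim nor on the bottom. Let go of it, then press the dock's power button right down and move away, leaving everything else on the desk where it is.

Things in the scene. Friction and masses are not known exactly. Their poses are not given: they have to be found in the camera images.
- cartridge_mid (a point): Centre (half-way up) of the cartridge: an upright black plastic slab 24 mm thick (its x), 74 mm wide (y), 112 mm tall (z, up), about 0.18 kg, finger ribs near the top. Each narrow edge has a 13 mm wide, 3 mm deep groove up from the underside, crossed by a ridge 24 to 33 mm up, with a notch above it, centred 35 mm up. Half a turn about z makes no difference. Grip it by its faces, high up.
- dock: The disk dock, a fixed black and aluminium box 140 mm (x) by 150 mm (y) by 67 mm high, origin at the centre of its underside, z up; its front with the power button looks along its -x. In its wide bay sits a grey plastic insert with the upright slot for the cartridge (cartridge x along dock x). More than 50 N of contact between cartridge and dock damages it.
- dock_bay (a point): Middle of the bay at mouth height: 20 mm along dock +x from the dock's origin, 70 mm above the desk, axes as the dock's. The slot, 25.6 (x) by 76.4 mm (y) with round lips (radius 1.5 mm along its length, 4 mm at its ends), is centred here in y, but in x the insert is loose: it slides stiffly (10 N) and was left up to 8 mm before or behind this point. That shift is not in the readings; find it by feel or eye.
- dock_floor (a point): Middle of the bay's hard bottom, straight below dock_bay, 12 mm above the desk, where the cartridge's underside ends up. A sprung steel ball in the slot's +y end wall, 34 mm above the bottom, runs up the groove. From about 13 mm before the bottom it rides over the ridge (some 5 to 10 N to push) and about 5 mm before the bottom it clicks into the notch and draws the cartridge down.
- power_top (a point): Centre of the top face of the power button, a round aluminium push button 20 mm across on the dock's top near its front, 48 mm along the dock's -x and 40 mm along its -y from its origin, top 88 mm above the desk; in a grey collar 36 mm across. It travels 5 mm straight down.
- power (a joint): Travel of the power button: 0 out, 0.005 m fully down; springs back; fully down takes 4 N.
- stand: Fixed pale wooden stand, 110 mm (x) by 176 mm (y), origin at the centre of its underside. Its base is 10 mm thick; two slots 42 mm to either side of the middle along y, each between two 7 mm thick cheeks that reach 46 mm above the desk, 26 mm apart. The thickness of what stands in them lies along the stand's y.
- desk_drive: Bystander in the stand's other slot: finned aluminium drive 24 mm thick, 100 mm wide, 86 mm tall, no notches. Origin at the centre of its underside.
- pen_pot: Bystander: grey pen box 80 by 130 by 85 mm with pens up to about 175 mm high.
- clip_jar: Bystander: glass jar with brass lid, 60 mm across, 85 mm tall.
- stapler: Bystander: black stapler, 130 by 35 by 38 mm.
- tape_roll: Bystander: roll of clear tape lying flat, 60 mm across, 19 mm high.
- eraser: Bystander: white eraser 44 by 20 by 12 mm.

How it is judged:
By the outcome, as a careful person would: the job done as asked, in the order asked, and still so for the second after the job is handed in, with the robot touching nothing.
It also fails if it takes over 72 s, if anything falls off the work surface, if the arm or the gripper's body presses on something with over 40 N, if the wrist force passes 120 N, or if a joint passes its speed limit or range.

ROBOT

A 7-joint arm with a two-finger parallel gripper is mounted at the origin on the work surface. World frame = base frame: x ahead of the robot, y to its left, z up, the work surface at z = 0. Lengths are in m, angles in rad, forces in N, time in s.
With the tool pointing down it reaches from about 0.4 to 0.875 m from the base axis. Payload 19.3 kg.
Tool frame: the origin (TCP) lies at the very end of the fingers, on their centre line; the grasp point (between the pads) lies 19 mm behind it; z points along the fingers, y is the line along which they close (so a half turn about z gives the same grasp; the last joint's range is limited). The gripper opens to 85 mm and grips with 20 to 120 N. Pads are 22 mm wide; open, the fingers measure 114 mm over their backs; the gripper's body (76 mm by 85 mm) begins 54 mm behind the grasp point. The pads swing forward as they close: fully open they stand 13 mm farther back than shut.
Start: joints at [-1.32, 0.521, -0.036, 1.599, 0.021, 1.021, -0.113], TCP at [0.197, 0.593, 0.231] pointing down, gripper open.
Joint ranges: [-2.91, 2.91], [-0.3, 2.13], [-1.5, 1.42], [0.17, 2.43], [-1.26, 4.41], [0.16, 1.93], [-2.52, 2.52]. Speed limits (rad/s): [1.89, 1.89, 2.39, 2.39, 3.01, 3.01, 3.01].

INTERFACE

Orientations are given as [roll, pitch, yaw] about the fixed x, y, z axes, in that order (R = Rz(yaw) Ry(pitch) Rx(roll)).
In Python, from workcell import monitor, optics, job_done gives the robot as it stands.
- The arm moves only by the shell command python3 -m handwheel 'ROWS' [FORCE]. ROWS is JSON, a list of rows, each an object of numbers: "dx", "dy", "dz": the shift along the tool's x, y, z in cm; "wx", "wy", "wz": the turn, a rotation vector about the tool's x, y, z in rad; "claw": the opening in per cent of the stroke, from 0 (shut) to 100 (fully open). A call has 1 to 8 rows; each row shifts and turns the commanded pose from where the row before left it, along the tool's axes as they then stand; what a row does not reach is not made up. A row lasts 1/8 s, in which the tool goes at most 62.5 mm and 10.7 degrees, less where a joint would pass 70% of its speed; a pose out of reach is approached as far as the arm can. A call with a gripper value outside its range is refused whole. The fingers move at their own pace and stop on an object; FORCE is the grip in N (left out, the last holds). Time passes only in rows, so rows that do not move let the fingers close. It gives the time, the measured TCP pose, the force, the opening and the grip force at its end, in the units of the state.
- monitor.observe(): the state, without advancing time (a new reading comes with each control period).
- optics.grab_frame(name): name is "scene" or "top" or "wrist"; returns a dict with "frame" (384x512x3 uint8, blue, green, red), "fovy" (degrees; the focal length in pixels is half the picture's height over the tangent of half this angle, whatever the lens; pixels are square), "cx", "cy" (the principal point, pixels), "R" (3x3) and "t" (3): a world point X has camera coordinates R X + t. Camera axes: x right, y down, z forward; pixel columns grow to the right and rows downward; lengths in m; the calibration is good to about 2 mm. A picture is of the moment at which its call begins. There is no depth.
- job_done(): hands the job in; it is judged then, once.
Trained networks look in the newest picture that a camera, given by its name, has taken for a name from the list of things; names that differ only in an ending like _2 or _b are one class to them, and where a whole thing is asked for, a point or a joint stands for the part that bears it (a point fixed in the world has none). Each returns a list of dicts, best first, with "p" (0 to 1); they miss things now and then, are a little off and sometimes report something else, mostly with a low value. They report only what shows in the picture. A call takes as long as a camera call.
- optics.masks_of(name, camera): "region" (384x512 bool, what is visible of it) and "rect" ([left, top, width, height] in pixels, round what is visible of it).
The state is a dict: "clock": time; "qpos": joint angles; "qd": joint speeds; "joint_efforts": joint torques, N m; "position": TCP position; "tool_rot": TCP orientation; "force": force on the tool from outside, world axes, zero at the start; "moment": the same for the moment, N m; "grip_width": finger opening in m; "finger_force": force on a finger pad.
Only numpy, scipy, OpenCV 4.12 (cv2) and the standard library are available. Lean on these libraries where they do the work, as an engineer would, in place of code of your own. Each camera call takes 0.05 s, during which the arm holds its last target. There are 200 camera calls.

## Working session

There is one attempt and no reset: what is moved stays moved. The work goes in short steps, Python scripts to look and compute and a shell command to move; the robot and the scene stay as the last step left them, time stands still between calls to the robot, and variables do not carry over. Pictures are saved under pics/ and viewed, at most 10 in all, crops included, and the job is handed in when it is done.

```bash
mkdir -p pics; ls
cat > h.py <<'E'
import numpy as np, cv2
from workcell import monitor, optics, job_done
def ray(f,u,v):
    F=192/np.tan(np.radians(f["fovy"])/2)
    d=f["R"].T@np.array([(u-f["cx"])/F,(v-f["cy"])/F,1.]); return -f["R"].T@f["t"], d
def at(f,u,v,z):
    o,d=ray(f,u,v); return o+d*(z-o[2])/d[2]
def px(f,X):
    F=192/np.tan(np.radians(f["fovy"])/2); c=f["R"]@np.asarray(X,float)+f["t"]; return c[:2]/c[2]*F+[f["cx"],f["cy"]]
E
python3 - <<'E'
from h import *
s=monitor.observe(); print(s)
for n in("scene","top"):
    f=optics.grab_frame(n); print(n,f["fovy"],f["cx"],f["cy"],f["R"].round(3).tolist(),f["t"].round(3))
    cv2.imwrite(f"pics/{n}0.png",f["frame"])
    for k in("cartridge_mid","dock","power","stand","desk_drive","pen_pot","clip_jar","stapler"):
        m=optics.masks_of(k,n); print(k,[(round(a["p"],2),a["rect"]) for a in m[:2]])
E
```

```text
pics
{'clock': 0.0, 'qpos': array([-1.32019309,  0.52199961, -0.03630726,  1.59998304,  0.02122159,
        1.021129  , -0.11280121]), 'qd': array([-6.74006759e-04, -1.02231047e-03,  5.68704284e-05,  7.15529704e-04,
        1.06377589e-05, -4.47563462e-04,  6.38232843e-04]), 'joint_efforts': array([-9.06697151e-04, -9.27072644e+01,  1.97921567e+00, -3.69950008e+01,
        1.76903279e-02,  8.02005030e-03,  5.95435449e-05]), 'position': array([0.19702728, 0.59277957, 0.23074389]), 'tool_rot': array([-3.14046439e+00,  1.10023141e-04,  2.82077167e+00]), 'force': array([-0.69396737,  0.11899479,  0.57860674]), 'moment': array([-0.01998149,  0.01552815, -0.00139473]), 'finger_force': 0.0, 'grip_width': 0.08559304961311778}
scene 54.86732960058592 255.7275215014278 193.36970910083124 [[0.522, 0.853, 0.011], [0.677, -0.406, -0.614], [-0.519, 0.328, -0.789]] [-0.256 -0.317  1.527]
cartridge_mid [(0.73, [307.8, 156.5, 25.5, 35.0])]
dock [(0.89, [174.9, 184.7, 62.1, 57.0])]
power []
stand [(0.7, [281.0, 176.5, 54.7, 41.4]), (0.23, [289.0, 180.5, 30.6, 27.3])]
desk_drive [(0.84, [287.0, 176.3, 33.3, 34.8]), (0.47, [175.7, 182.2, 60.7, 61.4])]
pen_pot [(0.21, [92.0, 223.1, 27.3, 38.2])]
clip_jar [(0.91, [360.2, 115.1, 15.7, 28.7]), (0.51, [291.3, 178.6, 27.0, 33.9])]
stapler [(0.56, [92.2, 224.1, 25.9, 35.0])]
top 57.138189758587025 256.0282977922943 194.90950855522445 [[0.015, -1.0, -0.016], [-0.993, -0.013, -0.119], [0.118, 0.018, -0.993]] [-0.002  0.526  1.291]
cartridge_mid [(0.65, [194.6, 168.2, 11.1, 28.2]), (0.15, [375.7, 215.1, 25.7, 31.8])]
dock [(0.78, [285.9, 183.2, 49.0, 45.0])]
power []
stand [(0.66, [193.0, 165.8, 47.3, 35.9])]
desk_drive [(0.81, [220.6, 166.6, 10.8, 26.6])]
pen_pot [(0.6, [369.3, 161.4, 55.5, 30.0])]
clip_jar [(0.78, [105.6, 204.2, 22.8, 13.5])]
stapler [(0.91, [375.6, 214.7, 27.8, 30.0])]
```

Run:
```python
import cv2
a=cv2.imread('pics/top0.png')[130:280,80:440]; b=cv2.imread('pics/scene0.png')[100:280,80:400]
a=cv2.resize(a,(720,300),interpolation=cv2.INTER_CUBIC); b=cv2.resize(b,(512,288),interpolation=cv2.INTER_CUBIC)
b=cv2.copyMakeBorder(b,0,0,0,208,cv2.BORDER_CONSTANT)
cv2.imwrite('pics/v1.png',cv2.vconcat([a,b]))
```

```text
(no output)
```

View pics/v1.png

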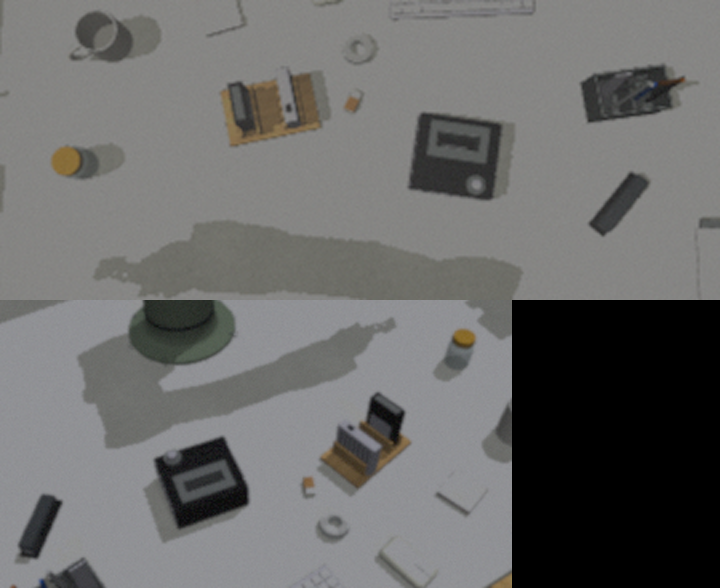

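The top view shows the cartridge in the stand's left slot at about (199,182), the drive at (226,180), and the dock at about (309,207) with its button lower right at (318,222). I'll get coarse positions first.

Run:
```python
from h import *
f=optics.grab_frame("top"); g=optics.grab_frame("scene")
o={"cart top":(80+238/2,130+83/2+1,.122),"button":(80+476/2,130+184/2,.088),
"d_tl":(80+421/2,130+114/2,.067),"d_tr":(80+501/2,130+121/2,.067),"d_bl":(80+410/2,130+188/2,.067),"d_br":(80+492/2,130+197/2,.067)}
for k,(u,v,z) in o.items(): print(k,at(f,u,v,z).round(3))
for n,c in(("cartridge_mid","top"),("dock","top"),("desk_drive","top")):
    m=optics.masks_of(n,c)[0]["region"]; p=np.argwhere(m)[:,::-1].astype(np.float32); print(n,cv2.minAreaRect(p),p.mean(0))
w=optics.grab_frame("wrist"); C=-w["R"].T@w["t"]; print("wrist",w["fovy"],C,w["R"].round(3).tolist())
print(monitor.observe()["position"])
for n,z in (("button",.088),("cart top",.122)):
  X=at(f,*o[n][:2],z); print(n,"in scene crop",(px(g,X)-[80,100])*1.6)
```

```text
cart top [0.592 0.206 0.122]
button [ 0.425 -0.217  0.088]
d_tl [ 0.552 -0.121  0.067]
d_tr [ 0.541 -0.266  0.067]
d_bl [ 0.417 -0.102  0.067]
d_br [ 0.403 -0.249  0.067]
cartridge_mid ((200.77999877929688, 182.5399932861328), (24.060094833374023, 9.570372581481934), 79.69515228271484) [200.92891 182.59715]
dock ((307.8599853515625, 207.5151824951172), (44.407161712646484, 39.795650482177734), 7.853313446044922) [307.86163 207.81436]
desk_drive ((223.4256134033203, 178.1094207763672), (30.967052459716797, 8.841046333312988), 79.2156982421875) [223.57088 178.18774]
wrist 70.02215211700793 [0.11856676 0.61935821 0.37543425] [[0.317, 0.949, 0.001], [0.9, -0.301, 0.316], [0.3, -0.099, -0.949]]
[0.19709017 0.59309544 0.23128423]
button in scene crop [170.27324639 151.78259754]
cart top in scene crop [395.28096106 112.1942203 ]
```

```bash
cat >> h.py <<'E'
def delta(x,y,z,yaw_deg=None):
    "shift in tool axes (cm) and turn wz (rad) from the present pose to a tool-down target"
    from scipy.spatial.transform import Rotation as Ro
    s=monitor.observe(); R=Ro.from_euler('xyz',s["tool_rot"]).as_matrix()
    d=R.T@(np.array([x,y,z])-s["position"])*100
    r=None
    if yaw_deg is not None:
        T=Ro.from_euler('xyz',[np.pi,0,np.radians(yaw_deg)]).as_matrix(); r=Ro.from_matrix(R.T@T).as_rotvec().round(4)
    print("shift",d.round(2),"turn",r,"clock",s["clock"])
E
r='{"dx":-5,"dy":-2.42,"dz":-0.2}'
python3 -m handwheel '[{"dx":-5,"dy":-2.42,"dz":-0.2},{"dx":-5,"dy":-2.42,"dz":-0.2},{"dx":-5,"dy":-2.42,"dz":-0.2},{"dx":-5,"dy":-2.42,"dz":-0.2},{"dx":-5,"dy":-2.42,"dz":-0.2},{"dx":-5,"dy":-2.42,"dz":-0.2},{"dx":-5,"dy":-2.42,"dz":-0.2},{"dx":-5,"dy":-2.42,"dz":-0.2}]'
python3 -m handwheel '[{"dx":-5,"dy":-2.42,"dz":-0.2},{"dx":-5,"dy":-2.42,"dz":-0.2},{"wz":-0.162},{"wz":-0.162},{"wz":-0.162},{},{}]'
python3 - <<'E'
from h import *
print(monitor.observe()["qpos"].round(2)); delta(.595,.206,.25,189.4)
f=optics.grab_frame("wrist"); cv2.imwrite("pics/w1.png",f["frame"])
E
```

```text
[-1.32  0.52 -0.04  1.6   0.02  1.02 -0.11]
shift [-49.97 -24.19  -1.87] turn [-0.     -0.     -0.4849] clock 1.2schema error: expected keys dx, dy, dz, wx, wy, wz, claw
schema error: expected keys dx, dy, dz, wx, wy, wz, claw
```

View pics/w1.png

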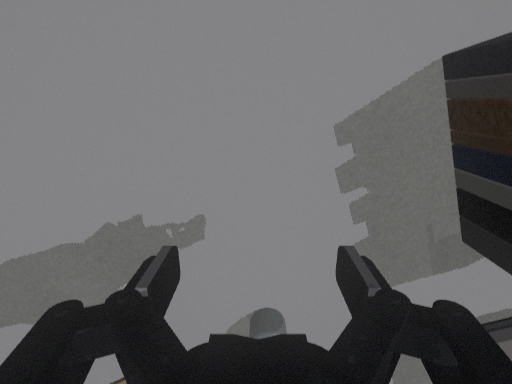

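That picture shows the start position, with the fingers at the bottom and a row of books at the right. The move was refused because every row needs all the keys.

```bash
python3 -m handwheel '[{"dx":-5,"dy":-2.42,"dz":-0.2,"wx":0,"wy":0,"wz":0,"claw":100},{"dx":-5,"dy":-2.42,"dz":-0.2,"wx":0,"wy":0,"wz":0,"claw":100},{"dx":-5,"dy":-2.42,"dz":-0.2,"wx":0,"wy":0,"wz":0,"claw":100},{"dx":-5,"dy":-2.42,"dz":-0.2,"wx":0,"wy":0,"wz":0,"claw":100},{"dx":-5,"dy":-2.42,"dz":-0.2,"wx":0,"wy":0,"wz":0,"claw":100},{"dx":-5,"dy":-2.42,"dz":-0.2,"wx":0,"wy":0,"wz":0,"claw":100},{"dx":-5,"dy":-2.42,"dz":-0.2,"wx":0,"wy":0,"wz":0,"claw":100},{"dx":-5,"dy":-2.42,"dz":-0.2,"wx":0,"wy":0,"wz":0,"claw":100}]'
python3 -m handwheel '[{"dx":-5,"dy":-2.42,"dz":-0.2,"wx":0,"wy":0,"wz":0,"claw":100},{"dx":-5,"dy":-2.42,"dz":-0.2,"wx":0,"wy":0,"wz":0,"claw":100},{"dx":0,"dy":0,"dz":0,"wx":0,"wy":0,"wz":-0.162,"claw":100},{"dx":0,"dy":0,"dz":0,"wx":0,"wy":0,"wz":-0.162,"claw":100},{"dx":0,"dy":0,"dz":0,"wx":0,"wy":0,"wz":-0.162,"claw":100},{"dx":0,"dy":0,"dz":0,"wx":0,"wy":0,"wz":0,"claw":100},{"dx":0,"dy":0,"dz":0,"wx":0,"wy":0,"wz":0,"claw":100}]'
python3 - <<'E'
from h import *
print(monitor.observe()["qpos"].round(2)); delta(.595,.206,.25,189.4)
f=optics.grab_frame("wrist"); cv2.imwrite("pics/w2.png",f["frame"])
E
```

```text
clock: 2.25
position: [0.5168, 0.2819, 0.2476]
tool_rot: [3.141, 0.0, 2.821]
force: [-0.2, 0.8, 0.4]
grip_width: 0.0855
finger_force: 0.0
clock: 3.12
position: [0.5953, 0.2057, 0.2513]
tool_rot: [-3.142, -0.0, -2.98]
force: [0.7, 0.4, 1.1]
grip_width: 0.0854
finger_force: 0.0
[-0.4   0.51 -0.04  1.56  0.02  1.07  1.29]
shift [0.02 0.04 0.13] turn [-0.     -0.     -0.0028] clock 3.125
```

View pics/w2.png

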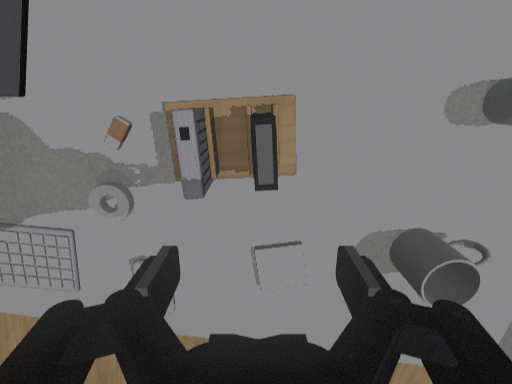

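The view shows the cartridge top as a black rectangle, roughly (252,115) to (277,190), the drive at about (192,152), and the stand around (165–297, 97–180). I'll measure it more precisely.

Run:
```python
from h import *
f=optics.grab_frame("wrist"); im=f["frame"]
for q in [(252,115),(275,114),(277,190),(254,191)]: print(at(f,*q,.122).round(4))
g=im[90:205,240:295].max(2); 
m=(g<75).astype(np.uint8); 
cv2.imwrite("pics/c3.png",cv2.resize(im[90:205,230:300],None,fx=5,fy=5,interpolation=cv2.INTER_CUBIC))
for k in("cartridge_mid","stand"):
    M=optics.masks_of(k,"wrist")
    for a in M[:2]:
        r=cv2.minAreaRect(np.argwhere(a["region"])[:,::-1].astype(np.float32)); print(k,a["p"],r)
        if k[0]=='c':
            b=np.array([at(f,*q,.122) for q in cv2.boxPoints(r)]); print(b.round(4),b.mean(0).round(4))
```

```text
[0.5266 0.1902 0.122 ]
[0.5221 0.2119 0.122 ]
[0.5972 0.2277 0.122 ]
[0.6021 0.2041 0.122 ]
cartridge_mid 0.74 ((264.16754150390625, 151.5170440673828), (77.76959228515625, 25.530550003051758), 87.0643310546875)
[[0.5255 0.1876 0.122 ]
 [0.5204 0.2115 0.122 ]
 [0.5965 0.2297 0.122 ]
 [0.6022 0.2035 0.122 ]] [0.5611 0.2081 0.122 ]
stand 0.87 ((230.77713012695312, 137.67266845703125), (80.99100494384766, 132.07846069335938), 86.93350982666016)
```

View pics/c3.png

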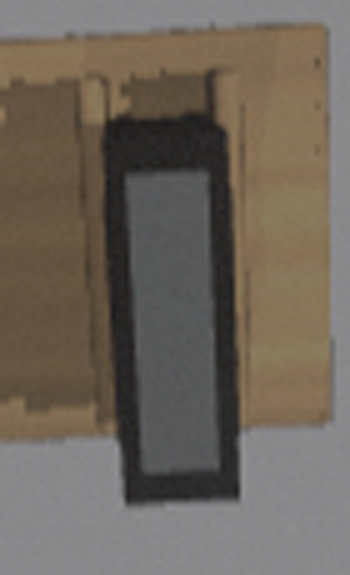

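Run:
```python
from h import *
t=optics.grab_frame("top"); s=optics.grab_frame("scene"); w=optics.grab_frame("wrist")
print("tcp in wrist",px(w,monitor.observe()["position"]))
c=np.array([.563,.208,.122]);a=np.radians(12.2);ex=np.array([np.cos(a),np.sin(a),0]);ey=np.array([-np.sin(a),np.cos(a),0])
for z,L in((.122,"top"),(.01,"bot")):
  for i,j in((1,1),(1,-1),(-1,-1),(-1,1)):
    X=c+i*.037*ex+j*.012*ey; X[2]=z; print(L,px(t,X).round(1),px(s,X).round(1),px(w,X).round(1))
for n in("top","scene"):
    for k in("cartridge_mid","stand","desk_drive"): 
        m=optics.masks_of(k,n); print(n,k,[(round(a["p"],2),a["rect"]) for a in m[:1]])
out=[cv2.resize(t["frame"][150:220,180:260],(480,420),interpolation=cv2.INTER_CUBIC),cv2.resize(s["frame"][145:225,270:330],(315,420),interpolation=cv2.INTER_CUBIC)]
cv2.imwrite("pics/c4.png",cv2.hconcat(out))
```

```text
tcp in wrist [256.10240351 248.02077127]
top [192.9 171.2] [333.2 168.4] [276.8 189.6]
top [199.6 169.9] [328.5 172.2] [253.9 190.6]
top [203.3 190.2] [311.  159.8] [249.8 117.7]
top [196.6 191.6] [315.8 156.2] [274.7 116.4]
bot [198.6 176.6] [327.5 189.9] [271.5 165.8]
bot [204.7 175.4] [323.  193.7] [254.8 166.6]
bot [208.2 194.1] [306.9 181.6] [251.9 113. ]
bot [202.  195.3] [311.4 178. ] [269.7 112.1]
top cartridge_mid []
top stand [(0.95, [209.2, 163.4, 31.9, 34.8])]
top desk_drive [(0.75, [218.1, 166.0, 13.9, 25.9])]
scene cartridge_mid [(0.76, [307.6, 156.0, 26.4, 34.6])]
scene stand [(0.89, [281.8, 176.8, 55.8, 40.9])]
scene desk_drive [(0.84, [289.3, 177.1, 32.0, 31.2])]
```

View pics/c4.png

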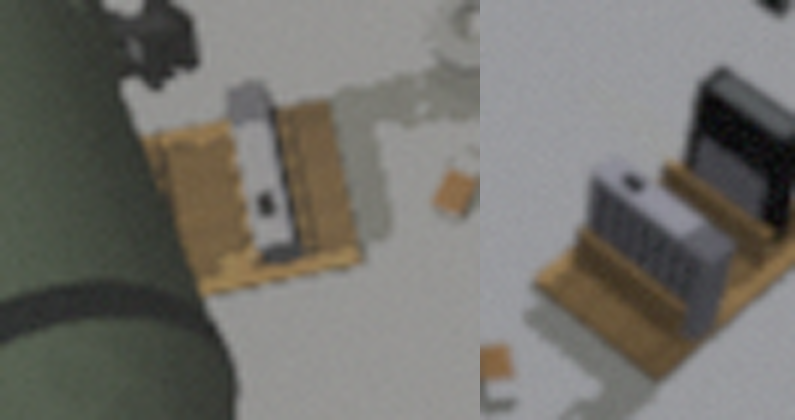

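The prediction from the wrist view matches the scene and top masks: cartridge centre (0.563, 0.208), yaw 12.2°. My earlier top reading was a pixel slip. Next I'll look at the empty dock from above.

```bash
python3 -m handwheel '[{"dx":1.09,"dy":-5.33,"dz":0,"wx":0,"wy":0,"wz":0,"claw":100},{"dx":1.09,"dy":-5.33,"dz":0,"wx":0,"wy":0,"wz":0,"claw":100},{"dx":1.09,"dy":-5.33,"dz":0,"wx":0,"wy":0,"wz":0,"claw":100},{"dx":1.09,"dy":-5.33,"dz":1,"wx":0,"wy":0,"wz":0,"claw":100},{"dx":1.09,"dy":-5.33,"dz":2,"wx":0,"wy":0,"wz":0,"claw":100},{"dx":1.09,"dy":-5.33,"dz":3.5,"wx":0,"wy":0,"wz":0,"claw":100},{"dx":1.09,"dy":-5.33,"dz":3.5,"wx":0,"wy":0,"wz":0,"claw":100},{"dx":0,"dy":0,"dz":0,"wx":0,"wy":0,"wz":0,"claw":100}]'
python3 -m handwheel '[{"dx":0,"dy":0,"dz":0,"wx":0,"wy":0,"wz":0,"claw":100},{"dx":0,"dy":0,"dz":0,"wx":0,"wy":0,"wz":0,"claw":100}]'
python3 - <<'E'
from h import *
f=optics.grab_frame("wrist"); cv2.imwrite("pics/w5.png",f["frame"]); print((-f["R"].T@f["t"]).round(4))
np.savez("w5.npz",**f)
for k in("dock","power"):
  for a in optics.masks_of(k,"wrist")[:2]: print(k,a["p"],a["rect"],cv2.minAreaRect(np.argwhere(a["region"])[:,::-1].astype(np.float32)))
E
```

```text
clock: 4.78
position: [0.5792, -0.1756, 0.1512]
tool_rot: [-3.141, -0.004, -2.982]
force: [-0.4, 0.6, -0.4]
grip_width: 0.0855
finger_force: 0.0
clock: 5.03
position: [0.5821, -0.17, 0.1543]
tool_rot: [3.142, 0.001, -2.975]
force: [0.6, 0.0, 0.5]
grip_width: 0.0853
finger_force: 0.0
[ 0.5004 -0.183   0.2984]
dock 0.61 [153.2, 0.0, 235.9, 184.0] ((263.2146911621094, 66.41386413574219), (207.28854370117188, 189.4605712890625), 16.798372268676758)
```

View pics/w5.png

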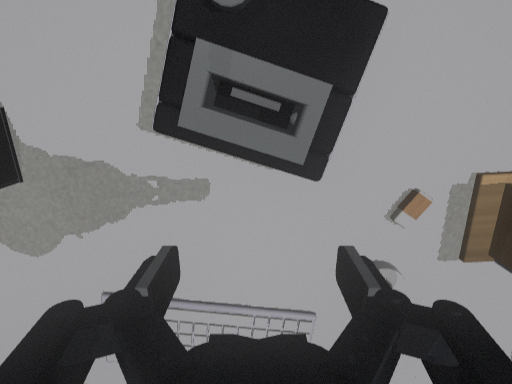

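The dock top fills the upper part of the image, with its back edge from (155,130) to (320,180). The grey insert is around (255,100) with its slot at about (255,102), and the button is at (230,0), cut off at the top edge.

Run:
```python
import cv2,numpy as np
im=cv2.imread('pics/w5.png')[0:190,140:395]
g=np.clip(255*(im/255.)**.55,0,255).astype(np.uint8)
g=cv2.resize(g,None,fx=3.1,fy=3.1,interpolation=cv2.INTER_CUBIC); print(g.shape); cv2.imwrite('pics/c6.png',g)
```

```text
(589, 790, 3)
```

View pics/c6.png

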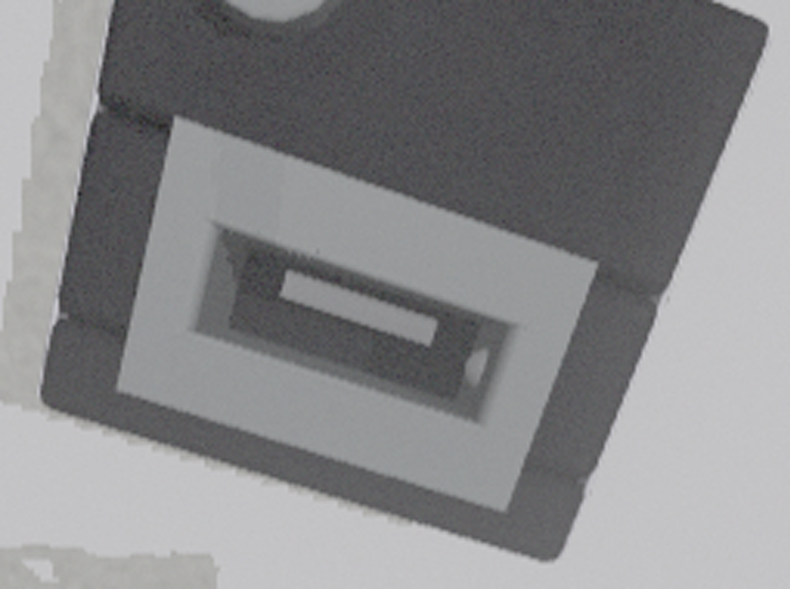

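Run:
```python
from h import *
f=dict(np.load("w5.npz"))
def W(c,z): return np.array([at(f,140+(u+.5)/3.1-.5,(v+.5)/3.1-.5,z)[:2] for u,v in c])
L=np.linalg.norm
for n,c,z in(("slot",[(215,222),(522,323),(482,423),(190,330)],.069),("insert",[(175,117),(597,262),(507,512),(117,390)],.070)):
    P=W(c,z); print(n,P.round(4).tolist(),"centre",P.mean(0).round(4),"y-len",L(P[1]-P[0]),L(P[2]-P[3]),"x-len",L(P[3]-P[0]),L(P[2]-P[1]))
    d=(P[1]-P[0]+P[2]-P[3]); print("yaw",np.degrees(np.arctan2(-d[0],d[1])))
B=W([(60,408),(545,560)],.067); d=B[1]-B[0]; print("back",B,np.degrees(np.arctan2(-d[0],d[1])))
S=W([(100,105),(48,385)],.067);S2=W([(765,40),(565,545)],.067); print("sides",S,S2)
for s in(S,S2): d=s[0]-s[1]; print(np.degrees(np.arctan2(d[1],d[0]))+180)
```

```text
slot [[0.485, -0.223], [0.4957, -0.1427], [0.5222, -0.1476], [0.5115, -0.2266]] centre [ 0.5036 -0.185 ] y-len 0.08104556242660725 0.07974596961129649 x-len 0.02669377604888351 0.026924789869876543
yaw -7.665597582435881
insert [[0.4638, -0.2347], [0.4785, -0.1276], [0.5445, -0.1359], [0.5295, -0.2437]] centre [ 0.5041 -0.1855] y-len 0.1081669214904569 0.10882188154048295 x-len 0.06630494717630184 0.06658568357331048
yaw -7.869974656145011
back [[ 0.53706135 -0.25918431]
 [ 0.55686973 -0.12172164]] -8.199880505196067
sides [[ 0.46373547 -0.25342581]
 [ 0.53158362 -0.26262666]] [[ 0.42438981 -0.1000007 ]
 [ 0.551672   -0.1171842 ]]
352.2772616498632
352.3113734118622
```

Run:
```python
from h import *
for i in range(4):
    f=optics.grab_frame("wrist"); s=monitor.observe(); print(s["clock"],s["position"].round(4),s["tool_rot"].round(4),(-f["R"].T@f["t"]).round(4), s["qd"].round(3)[:4])
np.savez("w5b.npz",**f); g=dict(np.load("w5.npz")); print(f["R"]-g["R"], cv2.phaseCorrelate(cv2.cvtColor(g["frame"],6).astype(np.float32),cv2.cvtColor(f["frame"],6).astype(np.float32)))
for n,c,z in(("slot",[(215,222),(522,323),(482,423),(190,330)],.069),):
    print(np.mean([at(f,140+(u+.5)/3.1-.5,(v+.5)/3.1-.5,z)[:2] for u,v in c],0))
delta(.563,.208,.20,192.2)
```

```text
5.225 [ 0.5818 -0.1704  0.1541] [-3.1415e+00  7.0000e-04 -2.9754e+00] [ 0.5002 -0.1832  0.2983] [ 0.006  0.002  0.002 -0.   ]
5.275 [ 0.5817 -0.1706  0.154 ] [-3.1414e+00  4.0000e-04 -2.9756e+00] [ 0.5001 -0.1834  0.2982] [0.003 0.003 0.001 0.001]
5.325 [ 0.5817 -0.1707  0.1539] [-3.1415e+00  4.0000e-04 -2.9759e+00] [ 0.5001 -0.1835  0.2981] [ 0.003  0.003 -0.001  0.   ]
5.375 [ 0.5816 -0.1709  0.1538] [-3.1415e+00  2.0000e-04 -2.9761e+00] [ 0.5    -0.1836  0.298 ] [ 0.004  0.002 -0.001  0.   ]
[[ 0.00095838  0.00015974 -0.00016828]
 [ 0.00038163 -0.00081547 -0.00072501]
 [-0.00063741 -0.00058046 -0.00024303]] ((0.2762492321577952, 0.24379560798618627), 1.013601101624469)
[ 0.50307772 -0.18569372]
shift [-4.41 37.67 -4.62] turn [-0.0001  0.0002 -0.0474] clock 5.375
```

```bash
python3 -m handwheel '[{"dx":-0.63,"dy":5.38,"dz":-1.5,"wx":0,"wy":0,"wz":0,"claw":65},{"dx":-0.63,"dy":5.38,"dz":-1.5,"wx":0,"wy":0,"wz":0,"claw":65},{"dx":-0.63,"dy":5.38,"dz":-1.5,"wx":0,"wy":0,"wz":0,"claw":65},{"dx":-0.63,"dy":5.38,"dz":0,"wx":0,"wy":0,"wz":0,"claw":65},{"dx":-0.63,"dy":5.38,"dz":0,"wx":0,"wy":0,"wz":0,"claw":65},{"dx":-0.63,"dy":5.38,"dz":0,"wx":0,"wy":0,"wz":0,"claw":65},{"dx":-0.63,"dy":5.38,"dz":0,"wx":0,"wy":0,"wz":0,"claw":65},{"dx":0,"dy":0,"dz":0,"wx":0,"wy":0,"wz":-0.047,"claw":65}]'
python3 -m handwheel '[{"dx":0,"dy":0,"dz":0,"wx":0,"wy":0,"wz":0,"claw":65},{"dx":0,"dy":0,"dz":0,"wx":0,"wy":0,"wz":0,"claw":65},{"dx":0,"dy":0,"dz":0,"wx":0,"wy":0,"wz":0,"claw":65},{"dx":0,"dy":0,"dz":0,"wx":0,"wy":0,"wz":0,"claw":65}]'
python3 - <<'E'
from h import *
delta(.563,.208,.086,192.2)
f=optics.grab_frame("wrist"); im=f["frame"]; np.savez("w7.npz",**f)
c=np.array([.563,.208,.122]);a=np.radians(12.2);ex=np.array([np.cos(a),np.sin(a),0]);ey=np.array([-np.sin(a),np.cos(a),0])
P=np.array([px(f,c+i*.037*ex+j*.012*ey) for i,j in((1,1),(1,-1),(-1,-1),(-1,1))]); print(P.round(1))
cv2.polylines(im,[P.round().astype(int)],True,(0,0,255),1)
u0=max(int(P[:,0].min())-60,0);v0=max(int(P[:,1].min())-30,0)
print(u0,v0);o=cv2.resize(im[v0:v0+200,u0:u0+220],None,fx=3,fy=3,interpolation=cv2.INTER_CUBIC);cv2.imwrite("pics/c7.png",o)
E
```

```text
clock: 6.38
position: [0.5619, 0.2128, 0.1985]
tool_rot: [3.14, 0.0, -2.922]
force: [-0.8, -0.8, 0.3]
grip_width: 0.0553
finger_force: 0.0
clock: 6.88
position: [0.5632, 0.2072, 0.1987]
tool_rot: [-3.142, 0.0, -2.93]
force: [0.2, -0.1, 0.5]
grip_width: 0.0553
finger_force: 0.0
shift [ 0.    0.08 11.27] turn [-0.      0.0001 -0.0017] clock 6.875
[[270.8 241.1]
 [244.2 241.1]
 [242.5 160.3]
 [271.9 160.2]]
182 130
```

View pics/c7.png

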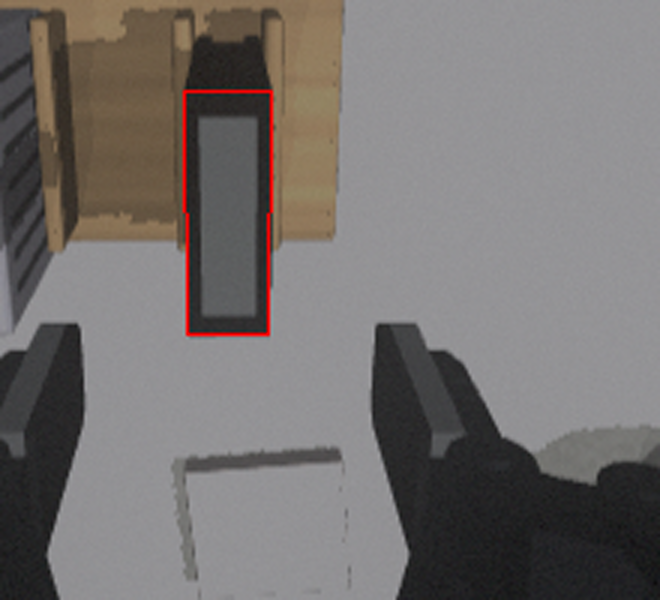

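The predicted outline (red) lies exactly on the cartridge top, centred between the fingers. Now descend and grip.

```bash
python3 -m handwheel '[{"dx":0,"dy":0.08,"dz":5,"wx":0,"wy":0,"wz":0,"claw":65},{"dx":0,"dy":0,"dz":3.3,"wx":0,"wy":0,"wz":0,"claw":65},{"dx":0,"dy":0,"dz":2,"wx":0,"wy":0,"wz":0,"claw":65},{"dx":0,"dy":0,"dz":1,"wx":0,"wy":0,"wz":0,"claw":65},{"dx":0,"dy":0,"dz":0,"wx":0,"wy":0,"wz":0,"claw":65},{"dx":0,"dy":0,"dz":0,"wx":0,"wy":0,"wz":0,"claw":65}]' 60
python3 -m handwheel '[{"dx":0,"dy":0,"dz":0,"wx":0,"wy":0,"wz":0,"claw":40},{"dx":0,"dy":0,"dz":0,"wx":0,"wy":0,"wz":0,"claw":15},{"dx":0,"dy":0,"dz":0,"wx":0,"wy":0,"wz":0,"claw":15},{"dx":0,"dy":0,"dz":0,"wx":0,"wy":0,"wz":0,"claw":15},{"dx":0,"dy":0,"dz":0,"wx":0,"wy":0,"wz":0,"claw":15},{"dx":0,"dy":0,"dz":0,"wx":0,"wy":0,"wz":0,"claw":15}]' 60
```

```text
clock: 7.68
position: [0.5634, 0.2086, 0.0866]
tool_rot: [3.141, 0.001, -2.93]
force: [0.1, -0.2, 0.1]
grip_width: 0.0556
finger_force: 0.0
clock: 8.43
position: [0.5632, 0.2084, 0.0863]
tool_rot: [3.142, 0.001, -2.93]
force: [-2.0, -1.1, 6.9]
grip_width: 0.0234
finger_force: 58.6
```

```bash
python3 -m handwheel '[{"dx":0,"dy":0,"dz":-0.5,"wx":0,"wy":0,"wz":0,"claw":15},{"dx":0,"dy":0,"dz":-1.5,"wx":0,"wy":0,"wz":0,"claw":15},{"dx":0,"dy":0,"dz":-3,"wx":0,"wy":0,"wz":0,"claw":15},{"dx":0,"dy":0,"dz":-4,"wx":0,"wy":0,"wz":0,"claw":15},{"dx":0,"dy":0,"dz":-3,"wx":0,"wy":0,"wz":0,"claw":15},{"dx":0,"dy":0,"dz":-2,"wx":0,"wy":0,"wz":0,"claw":15},{"dx":0,"dy":0,"dz":0,"wx":0,"wy":0,"wz":0,"claw":15},{"dx":0,"dy":0,"dz":0,"wx":0,"wy":0,"wz":0,"claw":15}]'
python3 - <<'E'
from h import *
s=monitor.observe(); print(s["force"],s["moment"],s["qpos"].round(2)); delta(.5036,-.185,.226,82.25)
for n in("wrist","scene"):
    f=optics.grab_frame(n); np.savez(f"l_{n}.npz",**f); cv2.imwrite(f"pics/l_{n}.png",f["frame"])
    for a in optics.masks_of("cartridge_mid",n)[:2]: print(n,a["p"],a["rect"])
E
```

```text
clock: 9.43
position: [0.5625, 0.2082, 0.2252]
tool_rot: [-3.141, -0.001, -2.929]
force: [0.2, -1.4, -1.6]
grip_width: 0.0233
finger_force: 58.8
[ 0.19508173 -1.40413032 -1.62495239] [0.00401793 0.00889117 0.03568179] [-0.43  0.49 -0.03  1.67  0.02  0.98  1.32]
shift [ 14.05 -37.2   -0.06] turn [-7.0000e-04 -3.0000e-04  1.9183e+00] clock 9.425
wrist 0.95 [229.3, 159.4, 55.9, 179.9]
scene 0.92 [311.9, 131.5, 28.2, 33.1]
scene 0.63 [175.4, 188.2, 59.0, 52.9]
```

Run:
```python
from h import *
from scipy.spatial.transform import Rotation as Ro
f=dict(np.load("l_wrist.npz")); s=monitor.observe(); p=s["position"]; R=Ro.from_euler('xyz',s["tool_rot"]).as_matrix()
tx,ty=R[:,0],R[:,1]; zt=p[2]+.122-.0863
g=cv2.GaussianBlur(cv2.cvtColor(f["frame"],6),(3,3),0).astype(np.float32)
def prof(q0,d,ts): 
    P=np.array([px(f,q0+d*t) for t in ts],np.float32); return cv2.remap(g,P[None,:,0].copy(),P[None,:,1].copy(),1)[0]
q=np.array([p[0],p[1],zt]); ts=np.arange(-.05,.0501,.001)
for off in(-.003,0,.003):
    v=prof(q+ty*off,tx,ts); d=np.diff(v); i=np.argsort(-abs(d))[:10]; print([(round(ts[k]*1000+.5,1),int(d[k])) for k in sorted(i)])
ts=np.arange(-.02,.0201,.0005)
for off in(-.02,0,.02):
    v=prof(q+tx*off,ty,ts); d=np.diff(v); i=np.argsort(-abs(d))[:8]; print("t",[(round(ts[k]*1000+.25,2),int(d[k])) for k in sorted(i)])
```

```text
[(np.float64(-31.5), 31), (np.float64(-30.5), 31), (np.float64(-21.5), -5), (np.float64(-20.5), -14), (np.float64(-19.5), -6), (np.float64(15.5), 9), (np.float64(16.5), 13), (np.float64(28.5), -9), (np.float64(29.5), -34), (np.float64(30.5), -10)]
[(np.float64(-32.5), 24), (np.float64(-31.5), 35), (np.float64(-30.5), 10), (np.float64(-19.5), -10), (np.float64(-18.5), -14), (np.float64(15.5), 14), (np.float64(16.5), 9), (np.float64(28.5), -9), (np.float64(29.5), -34), (np.float64(30.5), -11)]
[(np.float64(-32.5), 15), (np.float64(-31.5), 40), (np.float64(-30.5), 17), (np.float64(-19.5), -14), (np.float64(-18.5), -8), (np.float64(14.5), 5), (np.float64(15.5), 17), (np.float64(28.5), -7), (np.float64(29.5), -35), (np.float64(30.5), -11)]
t [(np.float64(-14.75), 32), (np.float64(-14.25), 48), (np.float64(-11.75), -36), (np.float64(-11.25), -44), (np.float64(12.75), 40), (np.float64(13.25), 51), (np.float64(15.75), -52), (np.float64(16.25), -41)]
t [(np.float64(-7.75), 10), (np.float64(-7.25), 19), (np.float64(-6.75), 10), (np.float64(8.25), -3), (np.float64(8.75), -13), (np.float64(9.25), -16), (np.float64(9.75), -7), (np.float64(12.75), 2)]
t [(np.float64(-19.75), -20), (np.float64(-15.25), 11), (np.float64(-11.25), -10), (np.float64(-7.75), 16), (np.float64(-7.25), 24), (np.float64(8.75), -21), (np.float64(9.25), -23), (np.float64(13.25), 10)]
```

```bash
python3 -m handwheel '[{"dx":1,"dy":-2.7,"dz":0,"wx":0,"wy":0,"wz":0,"claw":15},{"dx":2,"dy":-5.3,"dz":0,"wx":0,"wy":0,"wz":0,"claw":15},{"dx":2,"dy":-5.3,"dz":0,"wx":0,"wy":0,"wz":0,"claw":15},{"dx":2,"dy":-5.3,"dz":0,"wx":0,"wy":0,"wz":0,"claw":15},{"dx":2,"dy":-5.3,"dz":0,"wx":0,"wy":0,"wz":0,"claw":15},{"dx":2,"dy":-5.3,"dz":0,"wx":0,"wy":0,"wz":0,"claw":15},{"dx":2,"dy":-5.3,"dz":0,"wx":0,"wy":0,"wz":0,"claw":15},{"dx":1.05,"dy":-2.7,"dz":0,"wx":0,"wy":0,"wz":0,"claw":15}]'
python3 -m handwheel '[{"dx":0,"dy":0,"dz":0,"wx":0,"wy":0,"wz":0.17,"claw":15},{"dx":0,"dy":0,"dz":0,"wx":0,"wy":0,"wz":0.175,"claw":15},{"dx":0,"dy":0,"dz":0,"wx":0,"wy":0,"wz":0.175,"claw":15},{"dx":0,"dy":0,"dz":0,"wx":0,"wy":0,"wz":0.175,"claw":15},{"dx":0,"dy":0,"dz":0,"wx":0,"wy":0,"wz":0.175,"claw":15},{"dx":0,"dy":0,"dz":0,"wx":0,"wy":0,"wz":0.175,"claw":15},{"dx":0,"dy":0,"dz":0,"wx":0,"wy":0,"wz":0.175,"claw":15},{"dx":0,"dy":0,"dz":0,"wx":0,"wy":0,"wz":0.175,"claw":15}]'
python3 -m handwheel '[{"dx":0,"dy":0,"dz":0,"wx":0,"wy":0,"wz":0.175,"claw":15},{"dx":0,"dy":0,"dz":0,"wx":0,"wy":0,"wz":0.175,"claw":15},{"dx":0,"dy":0,"dz":0,"wx":0,"wy":0,"wz":0.17,"claw":15},{"dx":0,"dy":0,"dz":0,"wx":0,"wy":0,"wz":0,"claw":15},{"dx":0,"dy":0,"dz":0,"wx":0,"wy":0,"wz":0,"claw":15},{"dx":0,"dy":0,"dz":0,"wx":0,"wy":0,"wz":0,"claw":15},{"dx":0,"dy":0,"dz":0,"wx":0,"wy":0,"wz":0,"claw":15}]'
python3 - <<'E'
from h import *
s=monitor.observe(); print(s["force"],s["qpos"].round(2)); delta(.5037,-.1846,.160,82.25)
E
```

```text
clock: 10.62
position: [0.5028, -0.1879, 0.2254]
tool_rot: [-3.141, -0.001, -2.932]
force: [0.9, 0.6, -1.7]
grip_width: 0.0236
finger_force: 58.8
clock: 11.62
position: [0.5037, -0.1848, 0.2253]
tool_rot: [-3.141, -0.0, 1.953]
force: [-0.2, 0.2, -1.6]
grip_width: 0.0234
finger_force: 59.1
clock: 12.5
position: [0.5038, -0.1849, 0.2257]
tool_rot: [3.142, -0.0, 1.44]
force: [-0.2, -0.5, -1.3]
grip_width: 0.0228
finger_force: 59.1
[-0.20661225 -0.46195446 -1.32439056] [-0.14  0.43  0.52  1.86 -0.27  0.92  0.37]
shift [ 0.03 -0.02  6.57] turn [ 0.0001 -0.0001  0.0042] clock 12.5
```

```bash
python3 -m handwheel '[{"dx":0.03,"dy":-0.02,"dz":2,"wx":0,"wy":0,"wz":0.004,"claw":15},{"dx":0,"dy":0,"dz":3,"wx":0,"wy":0,"wz":0,"claw":15},{"dx":0,"dy":0,"dz":1.5,"wx":0,"wy":0,"wz":0,"claw":15},{"dx":0,"dy":0,"dz":0.3,"wx":0,"wy":0,"wz":0,"claw":15},{"dx":0,"dy":0,"dz":0,"wx":0,"wy":0,"wz":0,"claw":15},{"dx":0,"dy":0,"dz":0,"wx":0,"wy":0,"wz":0,"claw":15},{"dx":0,"dy":0,"dz":0,"wx":0,"wy":0,"wz":0,"claw":15}]'
python3 - <<'E'
from h import *
s=monitor.observe(); p=s["position"]; yaw=s["tool_rot"][2]; delta(.5037,-.1846,.1563,82.25)
w=optics.grab_frame("wrist"); sc=optics.grab_frame("scene")
tx=np.array([np.cos(yaw),np.sin(yaw),0]);ty=np.array([np.sin(yaw),-np.cos(yaw),0])
b=p-tx*.0009; b[2]=p[2]-.0763
P=[px(w,b+tx*i*.037+ty*j*.012) for i,j in((1,1),(1,-1))]; print("pred bottom near corners",np.round(P,1))
c=np.array([.5036,-.1855,.069]); a=np.radians(-7.75); ex=np.array([np.cos(a),np.sin(a),0]);ey=np.array([-np.sin(a),np.cos(a),0])
Q=[px(w,c+ex*i*.0134+ey*j*.0402) for i,j in((-1,1),(1,1))]; print("pred slot",np.round(Q,1))
im=w["frame"]; g=np.clip(255*(im/255.)**.55,0,255).astype(np.uint8)
u=int(Q[0][0]+Q[1][0])//2; v=int(Q[0][1]); print(u,v)
x0,y0=max(u-65,0),max(min(v-75,384-150),0); A=cv2.resize(g[y0:y0+150,x0:x0+130],(520,600),interpolation=cv2.INTER_CUBIC); print(x0,y0)
g2=np.clip(255*(sc["frame"]/255.)**.55,0,255).astype(np.uint8); q=px(sc,c).astype(int); print(q)
B=cv2.resize(g2[q[1]-75:q[1]+75,q[0]-35:q[0]+35],(280,600),interpolation=cv2.INTER_CUBIC)
cv2.imwrite("pics/c9.png",cv2.hconcat([A,B]))
E
```

```text
clock: 13.38
position: [0.504, -0.1846, 0.1582]
tool_rot: [3.141, -0.0, 1.435]
force: [0.1, -0.2, -1.6]
grip_width: 0.0235
finger_force: 59.1
shift [-0.01 -0.03  0.19] turn [ 0.0009 -0.     -0.0007] clock 13.375
pred bottom near corners [[273.8 160.9]
 [244.4 161. ]]
pred slot [[243.1 154.3]
 [274.3 154.3]]
258 154
193 79
[207 211]
```

View pics/c9.png

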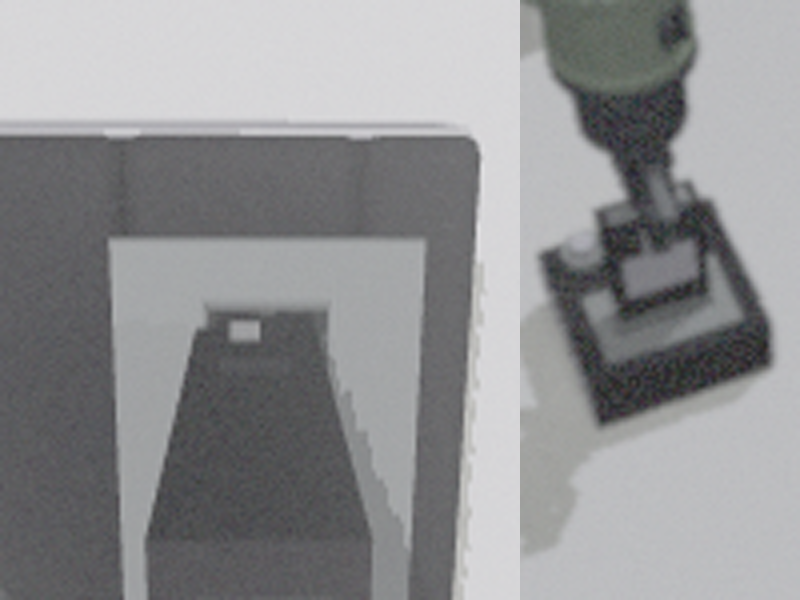

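The crop shows the slot's near end at crop x 205–330, y≈305. The cartridge's narrow face runs from crop y≈330 at the bottom to y≈535 at the top, where its edges are at x=147 and x=372. I'll compare that with the model.

Run:
```python
from h import *
s=monitor.observe(); p=s["position"]; yaw=s["tool_rot"][2]; print(p,s["tool_rot"])
w=optics.grab_frame("wrist")
tx=np.array([np.cos(yaw),np.sin(yaw),0]);ty=np.array([np.sin(yaw),-np.cos(yaw),0])
o=np.array([193,79])
for h in(0,.024,.035,.06,.09,.112):
    b=p+tx*(.037-.0009); b[2]=p[2]-.0763+h
    print(h,[((px(w,b+ty*j)-o+.5)*4-.5).round(0) for j in(-.012,-.0065,.0065,.012)])
c=np.array([.5036,-.1855,0]); a=np.radians(-7.75); ex=np.array([np.cos(a),np.sin(a),0]);ey=np.array([-np.sin(a),np.cos(a),0])
for z in(.069,.012): print(z,[((px(w,c+ex*i*.0134+ey*j*.0402+[0,0,z])-o+.5)*4-.5).round(0) for i,j in((-1,1),(1,1),(1,-1),(-1,-1))])
g=cv2.GaussianBlur(w["frame"].max(2),(3,3),0).astype(int)
for r in(162,165,170,180,190,200,210): 
    d=np.diff(g[r]); print(r,"crop y",(r-79)*4+1.5,[(int((k+.5-193+.5)*4),int(d[k])) for k in range(225,300) if abs(d[k])>=6])
```

```text
[ 0.50384289 -0.18453256  0.15798667] [ 3.14111062e+00 -4.23425688e-05  1.43478438e+00]
0 [array([207., 329.]), array([234., 329.]), array([298., 329.]), array([325., 329.])]
0.024 [array([201., 356.]), array([231., 356.]), array([302., 356.]), array([332., 356.])]
0.035 [array([198., 371.]), array([230., 371.]), array([305., 371.]), array([336., 371.])]
0.06 [array([189., 410.]), array([226., 410.]), array([311., 410.]), array([347., 410.])]
0.09 [array([175., 476.]), array([219., 476.]), array([322., 475.]), array([365., 475.])]
0.112 [array([160., 544.]), array([211., 544.]), array([333., 544.]), array([384., 543.])]
0.069 [array([202., 303.]), array([328., 303.]), array([322., 640.]), array([209., 640.])]
0.012 [array([213., 264.]), array([315., 263.]), array([311., 545.]), array([217., 546.])]
162 crop y 333.5 [(188, -7), (192, -26), (196, -31), (200, -11), (228, 20), (232, 30), (236, 16), (256, -13), (260, -31), (264, -21), (320, 6), (324, 15), (328, 30), (332, 20), (416, -8), (420, -24), (424, -26), (428, -10)]
165 crop y 345.5 [(188, -21), (192, -37), (196, -17), (320, 8), (324, 17), (328, 30), (332, 18), (416, -10), (420, -27), (424, -24), (428, -6)]
170 crop y 365.5 [(180, -6), (184, -26), (188, -34), (192, -14), (324, 12), (328, 22), (332, 21), (336, 18), (340, 7), (416, -13), (420, -31), (424, -20)]
180 crop y 405.5 [(172, -14), (176, -35), (180, -27), (332, 10), (336, 21), (340, 17), (344, 6), (352, 9), (356, 9), (416, -23), (420, -29), (424, -11)]
190 crop y 445.5 [(164, -24), (168, -39), (172, -18), (344, 15), (348, 21), (352, 10), (368, 6), (372, 13), (376, 7), (412, -13), (416, -30), (420, -21)]
200 crop y 485.5 [(152, -11), (156, -31), (160, -31), (164, -11), (356, 17), (360, 19), (364, 7), (384, 9), (388, 15), (392, 7), (412, -22), (416, -28), (420, -12)]
210 crop y 525.5 [(144, -18), (148, -38), (152, -24), (364, 9), (368, 20), (372, 15), (400, 8), (404, 15), (408, -6), (412, -29), (416, -20)]
```

```bash
cat > m.py <<'E'
from h import *
from scipy.spatial.transform import Rotation as Ro
def meas(f,p,R,zoff=.0357):
    tx,ty=R[:,0],R[:,1]; g=cv2.GaussianBlur(cv2.cvtColor(f["frame"],6),(3,3),0).astype(np.float32)
    q=p-R[:,2]*zoff
    def prof(q0,d,ts):
        P=np.array([px(f,q0+d*t) for t in ts],np.float32); return cv2.remap(g,P[None,:,0].copy(),P[None,:,1].copy(),1)[0]
    ts=np.arange(-.02,.0201,.0005)
    for off in(.034,.02,.01,0,-.01,-.02):
        v=prof(q+tx*off,ty,ts); d=np.diff(v); print(off,[(round(float(ts[k])*1000+.25,2),int(d[k])) for k in range(len(d)) if abs(d[k])>7])
E
python3 - <<'E'
from m import *
w=optics.grab_frame("wrist"); s=monitor.observe(); R=Ro.from_euler('xyz',s["tool_rot"]).as_matrix()
C=-w["R"].T@w["t"]; print("cam in tool",R.T@(C-s["position"]),(R.T@w["R"].T).round(4).tolist())
meas(w,s["position"],R)
f=dict(np.load("l_wrist.npz")); C=-f["R"].T@f["t"]
Rl=(R.T@w["R"].T); R2=f["R"].T@Rl.T; p2=C-R2@(R.T@(-w["R"].T@w["t"]-s["position"])); print("lift pose",p2); meas(f,p2,R2)
E
```

```text
cam in tool [ 0.08186935 -0.00125031 -0.14421952] [[-0.0013, -0.9488, -0.3158], [1.0, -0.0012, -0.0006], [0.0002, -0.3158, 0.9488]]
0.034 [(-16.75, 9), (-16.25, 31), (-15.75, 26), (-14.25, -11), (-13.75, -31), (-13.25, -23), (10.25, 10), (10.75, 22), (11.25, 8), (14.75, -16), (15.25, -14), (19.25, 19), (19.75, 54)]
0.02 [(-17.75, 17), (-17.25, 21), (-16.75, 9), (-14.25, -9), (-13.75, -21), (-13.25, -14), (-10.25, 14), (-9.75, 32), (-9.25, 23), (6.25, -16), (6.75, -35), (7.25, -17), (10.75, 12), (13.25, 10), (13.75, 7), (14.25, -11), (14.75, -25), (15.25, -9), (19.25, 21), (19.75, 43)]
0.01 [(-19.75, 20), (-19.25, 7), (-15.25, -19), (-14.75, -24), (-14.25, -9), (-10.25, 12), (-9.75, 32), (-9.25, 22), (6.25, -17), (6.75, -29), (7.25, -18), (11.75, 16), (12.25, 24), (12.75, 11), (16.75, -16), (17.25, -22), (17.75, -12)]
0 [(-10.25, 7), (-9.75, 24), (-9.25, 27), (-8.75, 11), (6.25, -18), (6.75, -28), (7.25, -15)]
-0.01 [(-9.75, 18), (-9.25, 15), (0.75, 8), (1.25, 9), (6.25, -14), (6.75, -34), (7.25, -19), (12.75, -9)]
-0.02 [(-17.25, 13), (-16.75, 51), (-16.25, 60), (-15.75, 24), (-14.25
[... 514 characters left out ...]
, (10.75, 12), (11.25, 7), (14.75, -12), (18.75, 7), (19.25, 34), (19.75, 46)]
0.01 [(-19.75, 9), (-15.25, -11), (-14.75, -11), (-9.75, 12), (-9.25, 10), (6.25, -9), (6.75, -16), (7.25, -9), (11.75, 10), (12.25, 13), (12.75, 7), (16.75, -8), (17.25, -12)]
0 [(-9.75, 14), (-9.25, 16), (6.25, -8), (6.75, -16), (7.25, -12)]
-0.01 [(-9.75, 16), (-9.25, 15), (6.25, -9), (6.75, -21), (7.25, -11)]
-0.02 [(-17.25, 12), (-16.75, 43), (-16.25, 50), (-15.75, 20), (-14.25, -16), (-13.75, -47), (-13.25, -42), (-12.75, -14), (-9.75, 17), (-9.25, 18), (-4.25, 9), (6.25, -12), (6.75, -25), (7.25, -20), (10.25, 29), (10.75, 48), (11.25, 34), (11.75, 8), (12.75, -14), (13.25, -43), (13.75, -50), (14.25, -21)]
```

Run:
```python
from m import *
w=optics.grab_frame("wrist"); np.savez("v2.npz",**w); s=monitor.observe(); R=Ro.from_euler('xyz',s["tool_rot"]).as_matrix(); p=s["position"]
tx,ty=R[:,0],R[:,1]; g=cv2.GaussianBlur(cv2.cvtColor(w["frame"],6),(3,3),0).astype(np.float32)
def prof(q0,d,ts):
    P=np.array([px(w,q0+d*t) for t in ts],np.float32); return cv2.remap(g,P[None,:,0].copy(),P[None,:,1].copy(),1)[0]
ts=np.arange(-.05,.05,.0005); q=p+[0,0,.0357]
for off in(-.005,-.0014,.002):
    d=np.diff(prof(q+ty*off,tx,ts)); print("top",off,[(round(float(ts[k])*1000+.25,1),int(d[k])) for k in range(len(d)) if abs(d[k])>5])
q=p.copy(); q[2]=.069; ts=np.arange(.03,.075,.0005)
for off in(-.006,-.002,.002,.006):
    d=np.diff(prof(q+ty*off,tx,ts)); print("slot",off,[(round(float(ts[k])*1000+.25,1),int(d[k])) for k in range(len(d)) if abs(d[k])>3])
ts=np.arange(-.025,.025,.0005)
for off in(.0385,.0395,.041):
    d=np.diff(prof(q+tx*off,ty,ts)); print("slotx",off,[(round(float(ts[k])*1000+.25,1),int(d[k])) for k in range(len(d)) if abs(d[k])>3])
```

```text
top -0.005 [(-31.7, 8), (-31.2, 14), (-30.7, 11), (-30.2, 5), (-1.2, 8), (-0.7, 7), (28.3, -8), (28.8, -20), (29.3, -25), (29.8, -15)]
top -0.0014 [(-32.7, 8), (-32.2, 11), (-31.7, 13), (-31.2, 8), (28.3, -8), (28.8, -18), (29.3, -23), (29.8, -16)]
top 0.002 [(-31.7, 8), (-31.2, 14), (-30.7, 10), (-30.2, 5), (-12.2, 7), (-11.7, 8), (-11.2, 6), (28.3, -7), (28.8, -19), (29.3, -23), (29.8, -15)]
slot -0.006 [(30.2, 11), (30.8, 12), (31.2, 15), (31.8, 12), (32.2, 9), (32.8, 3), (33.8, -5), (34.2, -8), (34.8, -14), (35.2, -13), (35.8, -14), (37.3, 11), (37.8, 11), (38.3, 12), (38.8, 10), (39.3, 8), (39.8, 6), (40.3, 5), (51.3, -3), (51.8, -9), (52.3, -12), (52.8, -16), (53.3, -14), (53.8, -11), (54.3, -3), (72.8, 15), (73.3, 24), (73.8, 32), (74.3, 14)]
slot -0.002 [(30.2, 9), (30.8, 10), (31.2, 13), (31.8, 10), (32.2, 8), (33.8, -4), (34.2, -7), (34.8, -12), (35.2, -11), (35.8, -10), (36.8, 3), (37.3, 10), (37.8, 11), (38.3, 10), (38.8, 9), (39.3, 8), (39.8, 6), (40.3, 4), (51.3, -3), (51.8, -9), (52.3, -13), (52.8, -16), (53.3, -12), (53.8, -9), (54.3, -3), (72.8, 15), (73.3, 24), (73.8, 33), (74.3, 12)]
slot 0.002 [(35.8, 3), (36.3, 7), (36.8, 8), (37.3, 9), (37.8, 10), (38.3, 9), (38.8, 8), (39.3, 7), (39.8, 5), (40.3, 4), (51.3, -4), (51.8, -10), (52.3, -12), (52.8, -16), (53.3, -11), (53.8, -9), (54.3, -3), (72.8, 14), (73.3, 24), (73.8, 33), (74.3, 12)]
slot 0.006 [(36.3, 5), (36.8, 6), (37.3, 11), (37.8, 10), (38.3, 11), (38.8, 9), (39.3, 8), (39.8, 5), (40.3, 4), (51.3, -4), (51.8, -10), (52.3, -14), (52.8, -16), (53.3, -11), (53.8, -9), (72.8, 14), (73.3, 25), (73.8, 31), (74.3, 11)]
slotx 0.0385 [(-14.2, -3), (-13.7, -5), (-13.2, -7), (-12.7, -5), (-12.2, -4), (12.8, 3), (13.3, 5), (13.8, 6), (14.3, 7)]
slotx 0.0395 [(-13.7, -3), (-13.2, -3)]
slotx 0.041 []
```

```bash
python3 -m handwheel '[{"dx":-0.04,"dy":0.17,"dz":0,"wx":0,"wy":0,"wz":0,"claw":15},{"dx":0,"dy":0,"dz":0.5,"wx":0,"wy":0,"wz":0,"claw":15},{"dx":0,"dy":0,"dz":0.5,"wx":0,"wy":0,"wz":0,"claw":15},{"dx":0,"dy":0,"dz":0,"wx":0,"wy":0,"wz":0,"claw":15},{"dx":0,"dy":0,"dz":0,"wx":0,"wy":0,"wz":0,"claw":15}]'
python3 -m handwheel '[{"dx":0,"dy":0,"dz":0.1,"wx":0,"wy":0,"wz":0,"claw":15},{"dx":0,"dy":0,"dz":0.1,"wx":0,"wy":0,"wz":0,"claw":15}]'
python3 -m handwheel '[{"dx":0,"dy":0,"dz":0.1,"wx":0,"wy":0,"wz":0,"claw":15},{"dx":0,"dy":0,"dz":0.1,"wx":0,"wy":0,"wz":0,"claw":15}]'
```

```text
clock: 14.25
position: [0.5053, -0.1852, 0.1476]
tool_rot: [-3.141, 0.0, 1.435]
force: [0.2, 0.6, -0.7]
grip_width: 0.0232
finger_force: 59.1
clock: 14.5
position: [0.5054, -0.1851, 0.1457]
tool_rot: [3.141, 0.0, 1.435]
force: [-0.3, 0.0, -2.4]
grip_width: 0.0234
finger_force: 59.1
clock: 14.75
position: [0.5054, -0.1851, 0.1436]
tool_rot: [3.141, 0.0, 1.435]
force: [0.7, -0.4, -1.0]
grip_width: 0.0234
finger_force: 59.2
```

```bash
for i in 1; do
python3 -m handwheel '[{"dx":0,"dy":0,"dz":0.1,"wx":0,"wy":0,"wz":0,"claw":15},{"dx":0,"dy":0,"dz":0.1,"wx":0,"wy":0,"wz":0,"claw":15}]'
done
python3 -m handwheel '[{"dx":0,"dy":0,"dz":0.1,"wx":0,"wy":0,"wz":0,"claw":15},{"dx":0,"dy":0,"dz":0.1,"wx":0,"wy":0,"wz":0,"claw":15},{"dx":0,"dy":0,"dz":0.1,"wx":0,"wy":0,"wz":0,"claw":15}]'
```

```text
clock: 15.0
position: [0.5054, -0.1852, 0.1416]
tool_rot: [3.141, 0.0, 1.435]
force: [0.1, -1.0, -0.8]
grip_width: 0.0232
finger_force: 59.2
clock: 15.38
position: [0.5054, -0.1852, 0.1386]
tool_rot: [3.141, 0.0, 1.435]
force: [0.8, -0.7, -1.0]
grip_width: 0.0236
finger_force: 59.3
```

```bash
python3 -m handwheel '[{"dx":0,"dy":0,"dz":0.2,"wx":0,"wy":0,"wz":0,"claw":15},{"dx":0,"dy":0,"dz":0.2,"wx":0,"wy":0,"wz":0,"claw":15},{"dx":0,"dy":0,"dz":0.2,"wx":0,"wy":0,"wz":0,"claw":15},{"dx":0,"dy":0,"dz":0.2,"wx":0,"wy":0,"wz":0,"claw":15},{"dx":0,"dy":0,"dz":0.2,"wx":0,"wy":0,"wz":0,"claw":15},{"dx":0,"dy":0,"dz":0.2,"wx":0,"wy":0,"wz":0,"claw":15}]'
python3 -m handwheel '[{"dx":0,"dy":0,"dz":0.15,"wx":0,"wy":0,"wz":0,"claw":15},{"dx":0,"dy":0,"dz":0.15,"wx":0,"wy":0,"wz":0,"claw":15},{"dx":0,"dy":0,"dz":0.15,"wx":0,"wy":0,"wz":0,"claw":15},{"dx":0,"dy":0,"dz":0.15,"wx":0,"wy":0,"wz":0,"claw":15}]'
```

```text
clock: 16.12
position: [0.5054, -0.1852, 0.1265]
tool_rot: [3.142, 0.0, 1.435]
force: [2.5, -0.5, 0.5]
grip_width: 0.023
finger_force: 59.3
clock: 16.62
position: [0.5053, -0.1857, 0.1207]
tool_rot: [3.141, 0.001, 1.434]
force: [0.4, -5.2, 0.4]
grip_width: 0.0234
finger_force: 59.5
```

```bash
python3 -m handwheel '[{"dx":0,"dy":0,"dz":0.15,"wx":0,"wy":0,"wz":0,"claw":15},{"dx":0,"dy":0,"dz":0.15,"wx":0,"wy":0,"wz":0,"claw":15},{"dx":0,"dy":0,"dz":0.15,"wx":0,"wy":0,"wz":0,"claw":15},{"dx":0,"dy":0,"dz":0.15,"wx":0,"wy":0,"wz":0,"claw":15}]'
python3 -m handwheel '[{"dx":0,"dy":0,"dz":0.15,"wx":0,"wy":0,"wz":0,"claw":15},{"dx":0,"dy":0,"dz":0.15,"wx":0,"wy":0,"wz":0,"claw":15},{"dx":0,"dy":0,"dz":0.15,"wx":0,"wy":0,"wz":0,"claw":15},{"dx":0,"dy":0,"dz":0.15,"wx":0,"wy":0,"wz":0,"claw":15},{"dx":0,"dy":0,"dz":0.15,"wx":0,"wy":0,"wz":0,"claw":15}]'
```

```text
clock: 17.12
position: [0.5053, -0.1857, 0.1146]
tool_rot: [3.141, 0.001, 1.434]
force: [0.1, -5.6, 1.0]
grip_width: 0.0232
finger_force: 59.5
clock: 17.75
position: [0.5053, -0.1857, 0.1071]
tool_rot: [3.141, 0.001, 1.434]
force: [0.6, -4.3, 1.5]
grip_width: 0.0235
finger_force: 59.5
```

```bash
python3 -m handwheel '[{"dx":0,"dy":0,"dz":0.1,"wx":0,"wy":0,"wz":0,"claw":15},{"dx":0,"dy":0,"dz":0.1,"wx":0,"wy":0,"wz":0,"claw":15},{"dx":0,"dy":0,"dz":0.1,"wx":0,"wy":0,"wz":0,"claw":15},{"dx":0,"dy":0,"dz":0.1,"wx":0,"wy":0,"wz":0,"claw":15},{"dx":0,"dy":0,"dz":0.1,"wx":0,"wy":0,"wz":0,"claw":15}]'
python3 -m handwheel '[{"dx":0,"dy":0,"dz":0.1,"wx":0,"wy":0,"wz":0,"claw":15},{"dx":0,"dy":0,"dz":0.1,"wx":0,"wy":0,"wz":0,"claw":15}]'
python3 -m handwheel '[{"dx":0,"dy":0,"dz":0.1,"wx":0,"wy":0,"wz":0,"claw":15},{"dx":0,"dy":0,"dz":0.1,"wx":0,"wy":0,"wz":0,"claw":15}]'
```

```text
clock: 18.38
position: [0.5053, -0.1857, 0.1021]
tool_rot: [3.141, 0.001, 1.434]
force: [-0.2, -5.7, 0.9]
grip_width: 0.0231
finger_force: 59.5
clock: 18.62
position: [0.5054, -0.1858, 0.1003]
tool_rot: [3.141, 0.001, 1.434]
force: [-0.8, -5.1, 8.9]
grip_width: 0.0231
finger_force: 60.3
clock: 18.88
position: [0.5054, -0.1862, 0.0985]
tool_rot: [3.141, 0.001, 1.434]
force: [-1.6, -7.7, 6.6]
grip_width: 0.0229
finger_force: 60.3
```

On the ridge, with forces as expected. I'll continue in 1 mm rows.

```bash
python3 -m handwheel '[{"dx":0,"dy":0,"dz":0.1,"wx":0,"wy":0,"wz":0,"claw":15},{"dx":0,"dy":0,"dz":0.1,"wx":0,"wy":0,"wz":0,"claw":15}]'
python3 -m handwheel '[{"dx":0,"dy":0,"dz":0.1,"wx":0,"wy":0,"wz":0,"claw":15},{"dx":0,"dy":0,"dz":0.1,"wx":0,"wy":0,"wz":0,"claw":15}]'
python3 -m handwheel '[{"dx":0,"dy":0,"dz":0.1,"wx":0,"wy":0,"wz":0,"claw":15},{"dx":0,"dy":0,"dz":0.1,"wx":0,"wy":0,"wz":0,"claw":15}]'
```

```text
clock: 19.12
position: [0.5052, -0.1865, 0.0963]
tool_rot: [3.141, 0.002, 1.434]
force: [-1.7, -9.2, 3.0]
grip_width: 0.0233
finger_force: 59.8
clock: 19.38
position: [0.5051, -0.1866, 0.0943]
tool_rot: [3.141, 0.002, 1.434]
force: [0.1, -9.6, 0.2]
grip_width: 0.0233
finger_force: 59.6
clock: 19.62
position: [0.5052, -0.1865, 0.0922]
tool_rot: [3.141, 0.002, 1.434]
force: [0.7, -10.1, -0.6]
grip_width: 0.0234
finger_force: 59.3
```

```bash
python3 -m handwheel '[{"dx":0,"dy":0,"dz":0.1,"wx":0,"wy":0,"wz":0,"claw":15},{"dx":0,"dy":0,"dz":0.1,"wx":0,"wy":0,"wz":0,"claw":15}]'
python3 -m handwheel '[{"dx":0,"dy":0,"dz":0.05,"wx":0,"wy":0,"wz":0,"claw":15},{"dx":0,"dy":0,"dz":0.05,"wx":0,"wy":0,"wz":0,"claw":15}]'
python3 -m handwheel '[{"dx":0,"dy":0,"dz":0.03,"wx":0,"wy":0,"wz":0,"claw":15},{"dx":0,"dy":0,"dz":0.03,"wx":0,"wy":0,"wz":0,"claw":15}]'
```

```text
clock: 19.88
position: [0.5051, -0.1862, 0.09]
tool_rot: [3.141, 0.001, 1.434]
force: [0.7, -8.0, -2.5]
grip_width: 0.0235
finger_force: 59.5
clock: 20.12
position: [0.5052, -0.186, 0.089]
tool_rot: [3.141, 0.001, 1.434]
force: [0.9, -7.2, -3.8]
grip_width: 0.0233
finger_force: 59.3
clock: 20.38
position: [0.5052, -0.1861, 0.0885]
tool_rot: [3.141, 0.001, 1.434]
force: [-1.7, -7.3, 2.9]
grip_width: 0.0236
finger_force: 59.9
```

```bash
python3 -m handwheel '[{"dx":0,"dy":0,"dz":0.02,"wx":0,"wy":0,"wz":0,"claw":15},{"dx":0,"dy":0,"dz":0,"wx":0,"wy":0,"wz":0,"claw":15},{"dx":0,"dy":0,"dz":0,"wx":0,"wy":0,"wz":0,"claw":15}]'
```

```text
clock: 20.75
position: [0.5052, -0.1861, 0.0885]
tool_rot: [3.141, 0.001, 1.434]
force: [-1.8, -7.1, 3.4]
grip_width: 0.0232
finger_force: 60.2
```

Seated on the bottom: the force turned upward and the position stopped. Now release.

```bash
python3 -m handwheel '[{"dx":0,"dy":0,"dz":0,"wx":0,"wy":0,"wz":0,"claw":35},{"dx":0,"dy":0,"dz":0,"wx":0,"wy":0,"wz":0,"claw":50},{"dx":0,"dy":0,"dz":0,"wx":0,"wy":0,"wz":0,"claw":60},{"dx":0,"dy":0,"dz":0,"wx":0,"wy":0,"wz":0,"claw":60},{"dx":0,"dy":0,"dz":0,"wx":0,"wy":0,"wz":0,"claw":60}]' 30
python3 -m handwheel '[{"dx":0,"dy":0,"dz":-1,"wx":0,"wy":0,"wz":0,"claw":60},{"dx":0,"dy":0,"dz":-3,"wx":0,"wy":0,"wz":0,"claw":60},{"dx":0,"dy":0,"dz":-4,"wx":0,"wy":0,"wz":0,"claw":60},{"dx":0,"dy":0,"dz":-1,"wx":0,"wy":0,"wz":0,"claw":60},{"dx":0,"dy":0,"dz":0,"wx":0,"wy":0,"wz":0,"claw":60},{"dx":0,"dy":0,"dz":0,"wx":0,"wy":0,"wz":0,"claw":60},{"dx":0,"dy":0,"dz":0,"wx":0,"wy":0,"wz":0,"claw":60}]'
python3 - <<'E'
from h import *
w=optics.grab_frame("wrist"); s=monitor.observe(); np.savez("r.npz",**w)
# cartridge top expected
p=np.array([.5052,-.1861,.124]);yaw=1.434
tx=np.array([np.cos(yaw),np.sin(yaw),0]);ty=np.array([np.sin(yaw),-np.cos(yaw),0])
im=w["frame"].copy()
for z,c in((.124,(0,0,255)),(.129,(0,255,0))):
    P=np.array([px(w,[*(p-.0011*tx-.0014*ty+tx*i*.037+ty*j*.012)[:2],z]) for i,j in((1,1),(1,-1),(-1,-1),(-1,1))])
    cv2.polylines(im,[P.round().astype(int)],True,c,1)
g=np.clip(255*(im/255.)**.6,0,255).astype(np.uint8); cv2.imwrite("pics/c10.png",cv2.resize(g[60:260,120:386],(798,600),interpolation=cv2.INTER_CUBIC))
R=np.array([tx,ty]); org=np.array([.547,-.190]); a=np.radians(-7.75);ex=np.array([np.cos(a),np.sin(a)]);ey=np.array([-np.sin(a),np.cos(a)])
bay_y=np.array([.5053,-.1852])
print(s["position"],s["force"])
E
```

```text
clock: 21.38
position: [0.5054, -0.1851, 0.0884]
tool_rot: [-3.142, -0.0, 1.435]
force: [-0.1, -0.0, 0.2]
grip_width: 0.051
finger_force: 0.0
clock: 22.25
position: [0.505, -0.1851, 0.1776]
tool_rot: [-3.14, 0.0, 1.435]
force: [-0.5, 0.6, -0.5]
grip_width: 0.0515
finger_force: 0.0
[ 0.50499442 -0.18511735  0.17764788] [ 0.65916317 -0.39931948 -0.2237046 ]
```

View pics/c10.png

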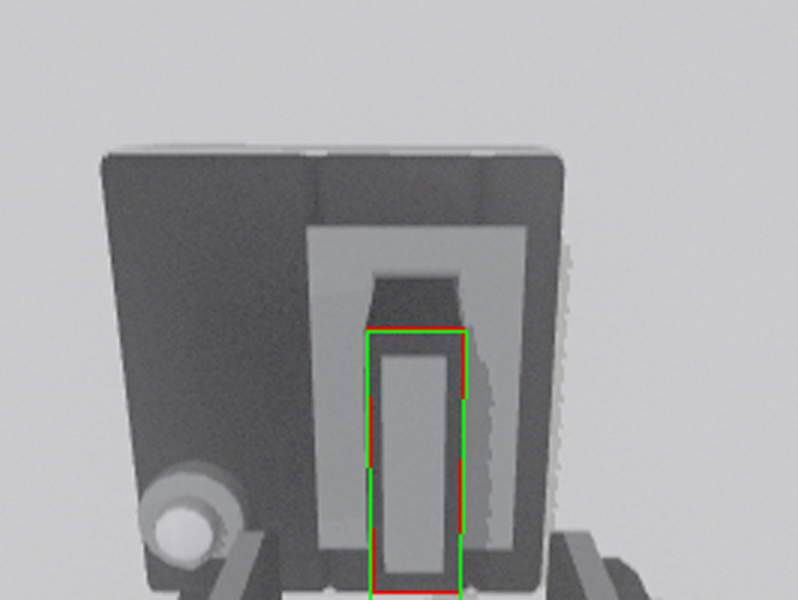

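The cartridge is seated: its top matches the predicted outline. The button is at crop (183,532), which is pixel (181,237). Now I'll locate it.

Run:
```python
from h import *
w=dict(np.load("r.npz")); b=at(w,181,237.3,.088); s=monitor.observe()
yaw=s["tool_rot"][2]; ty=np.array([np.sin(yaw),-np.cos(yaw),0]); print("cam",b.round(4),"corrected",(b+.0014*ty).round(4))
b=b+.0014*ty
a=np.radians(-7.75);ex=np.array([np.cos(a),np.sin(a)]);ey=np.array([-np.sin(a),np.cos(a)])
print("rel cart (dock axes, expect about -74,-40)",(b[:2]-[.5052,-.1855])@ex,(b[:2]-[.5052,-.1855])@ey)
delta(*b[:2],.15)
```

```text
cam [ 0.4259 -0.2148  0.088 ] corrected [ 0.4272 -0.215   0.088 ]
rel cart (dock axes, expect about -74,-40) -0.07326109757180577 -0.039745718813814106
shift [-4.02 -7.29  2.77] turn None clock 22.3
```

```bash
python3 -m handwheel '[{"dx":-2,"dy":-3.65,"dz":0,"wx":0,"wy":0,"wz":0,"claw":0},{"dx":-2,"dy":-3.65,"dz":0,"wx":0,"wy":0,"wz":0,"claw":0},{"dx":0,"dy":0,"dz":0,"wx":0,"wy":0,"wz":0,"claw":0},{"dx":0,"dy":0,"dz":0,"wx":0,"wy":0,"wz":0,"claw":0},{"dx":0,"dy":0,"dz":3,"wx":0,"wy":0,"wz":0,"claw":0},{"dx":0,"dy":0,"dz":4,"wx":0,"wy":0,"wz":0,"claw":0},{"dx":0,"dy":0,"dz":1,"wx":0,"wy":0,"wz":0,"claw":0},{"dx":0,"dy":0,"dz":0,"wx":0,"wy":0,"wz":0,"claw":0}]'
python3 -m handwheel '[{"dx":0,"dy":0,"dz":0,"wx":0,"wy":0,"wz":0,"claw":0},{"dx":0,"dy":0,"dz":0,"wx":0,"wy":0,"wz":0,"claw":0}]'
```

```text
clock: 23.3
position: [0.4278, -0.2149, 0.0984]
tool_rot: [-3.141, 0.0, 1.435]
force: [1.0, -0.6, 0.4]
grip_width: -0.0
finger_force: 0.0
clock: 23.55
position: [0.4282, -0.215, 0.0993]
tool_rot: [3.14, 0.0, 1.435]
force: [-0.5, 0.5, -0.2]
grip_width: -0.0003
finger_force: 0.0
```

```bash
python3 -m handwheel '[{"dx":0,"dy":-0.05,"dz":0.4,"wx":0,"wy":0,"wz":0,"claw":0},{"dx":0,"dy":0,"dz":0.4,"wx":0,"wy":0,"wz":0,"claw":0},{"dx":0,"dy":0,"dz":0.3,"wx":0,"wy":0,"wz":0,"claw":0},{"dx":0,"dy":0,"dz":0.2,"wx":0,"wy":0,"wz":0,"claw":0},{"dx":0,"dy":0,"dz":0,"wx":0,"wy":0,"wz":0,"claw":0}]'
python3 -m handwheel '[{"dx":0,"dy":0,"dz":0.1,"wx":0,"wy":0,"wz":0,"claw":0},{"dx":0,"dy":0,"dz":0.1,"wx":0,"wy":0,"wz":0,"claw":0}]'
python3 -m handwheel '[{"dx":0,"dy":0,"dz":0.1,"wx":0,"wy":0,"wz":0,"claw":0},{"dx":0,"dy":0,"dz":0.05,"wx":0,"wy":0,"wz":0,"claw":0}]'
```

```text
clock: 24.18
position: [0.4271, -0.2148, 0.0853]
tool_rot: [-3.141, -0.0, 1.435]
force: [-0.3, 1.1, 2.1]
grip_width: -0.0002
finger_force: 1.3
clock: 24.42
position: [0.4271, -0.2148, 0.0834]
tool_rot: [-3.142, -0.0, 1.435]
force: [-1.2, 0.7, 3.6]
grip_width: 0.0001
finger_force: 1.8
clock: 24.68
position: [0.4272, -0.2148, 0.0825]
tool_rot: [3.141, -0.0, 1.435]
force: [-7.2, 5.3, 32.2]
grip_width: 0.0001
finger_force: 15.9
```

The button is fully down against its stop. Now retreat.

```bash
python3 -m handwheel '[{"dx":0,"dy":0,"dz":-1,"wx":0,"wy":0,"wz":0,"claw":0},{"dx":0,"dy":0,"dz":-4,"wx":0,"wy":0,"wz":0,"claw":0},{"dx":0,"dy":0,"dz":-5,"wx":0,"wy":0,"wz":0,"claw":0},{"dx":0,"dy":0,"dz":-5,"wx":0,"wy":0,"wz":0,"claw":0},{"dx":0,"dy":0,"dz":0,"wx":0,"wy":0,"wz":0,"claw":0},{"dx":0,"dy":0,"dz":0,"wx":0,"wy":0,"wz":0,"claw":0},{"dx":0,"dy":0,"dz":0,"wx":0,"wy":0,"wz":0,"claw":0},{"dx":0,"dy":0,"dz":0,"wx":0,"wy":0,"wz":0,"claw":0}]'
python3 - <<'E'
from h import *
s=monitor.observe(); print(s["position"],abs(s["qd"]).max())
sc=optics.grab_frame("scene")
for k in("cartridge_mid","desk_drive","clip_jar","stapler"): print(k,[(round(a["p"],2),a["rect"]) for a in optics.masks_of(k,"scene")[:2]])
print(job_done())
E
```

```text
clock: 25.68
position: [0.4267, -0.2148, 0.2311]
tool_rot: [-3.14, 0.0, 1.435]
force: [-0.4, 0.8, 0.3]
grip_width: 0.0003
finger_force: 0.0
[ 0.42674163 -0.21481627  0.23114925] 0.0047305557515267445
cartridge_mid [(0.87, [192.6, 198.5, 26.4, 21.7])]
desk_drive [(0.68, [290.2, 177.1, 30.3, 30.3])]
clip_jar [(0.93, [356.5, 118.2, 21.5, 27.1])]
stapler [(0.92, [93.0, 222.3, 28.2, 40.1]), (0.29, [177.3, 187.3, 59.1, 54.2])]
the job is handed in; nothing more can be done
None
```

The cartridge is in the dock, eased past the side ball and down onto the bottom with no more than about 9 N of upward push, and released. I then pressed the power button to its stop (32 N at the end), backed the arm away and handed the job in at about 26 s; no verdict came back.

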